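Back off the thumbwheel of a phone holder by two turns

ROBOT

A 6-joint arm with a two-finger parallel gripper is mounted at the origin on the work surface. World frame = base frame: x ahead of the robot, y to its left, z up, the work surface at z = 0. Lengths are in mm, angles in rad, forces in N, time in s.
With the tool pointing down it reaches from about 350 to 850 mm from the base axis. Payload 8.1 kg.
Tool frame: the origin (TCP) lies between the finger pads; the fingertips stand 8 mm ahead of it and the grasp point (between the pads) lies 11 mm behind it (bot.tip_reach is the distance from the TCP to the fingertips, in mm); y points along the fingers, x is the direction in which the jaws open and shut, and the axes are right-handed (so a half turn about y gives the same grasp; the last joint's range is limited). The gripper opens to 93 mm and grips with 3 to 60 N. Pads are 15 mm wide; open, the fingers measure 128 mm over their backs; the gripper's body (75 mm by 188 mm) begins 65 mm behind the grasp point.
Start: joints at [1.067, 0.13, 1.488, -0, 1.523, -0.085], TCP at [243.978, 548.16, 226.635] pointing down, gripper open.
Joint ranges: [-2.96, 2.96], [-0.89, 2.26], [0.02, 2.5], [-1.34, 4.48], [0, 2.73], [-2.66, 2.66]. Speed limits (rad/s): [2.39, 2.39, 2.79, 3.14, 3.14, 3.14].

INTERFACE

Orientations are given as a 3x3 rotation matrix whose columns are the frame's x, y, z axes.
In Python, from workcell import bot gives the robot as it stands.
- The arm moves only by the tool play_rows, never from a script. Its argument "steps" is a list that holds one entry, the list of rows, each a list of 5 numbers: the finger opening in m, from 0 to 0.093, then the shift along the world's x, y, z in m, then the turn about the world's z in rad. In form: [[[jaw, tx, ty, tz, turn], ...]]. A call has exactly 5 rows; each row is the pose to reach, as a shift and turn from the pose commanded when the call began; what a row does not reach only later rows make up. A row lasts 1/8 s, in which the tool goes at most 62.5 mm and 10.7 degrees, less where a joint would pass 70% of its speed; a pose out of reach is approached as far as the arm can. A call with a gripper value outside its range is refused whole. The fingers move at their own pace and stop on an object; "newtons" is the grip in N (left out, the last holds). Time passes only in rows, so rows that repeat a pose let the fingers close, or fill a call up. It gives the time, the measured TCP pose, the force and the opening at its end, in the units of the state.
- bot.get_state(): the state, without advancing time (a new reading comes with each control period).
- bot.snapshot(name): name is "scene" or "top"; returns a dict with "color" (420x560x3 uint8, red, green, blue), "fx", "fy", "cx", "cy" (pixels), "camera_from_world" (4x4, takes a point from world to camera coordinates). Camera axes: x right, y up, looking along -z (the intrinsics and any distortion apply to the point x, -y, -z); pixel columns grow to the right and rows downward; lengths in mm; the calibration is good to about 2 mm. A picture is of the moment at which its call begins. There is no depth.
- bot.close_job(): hands the job in, once; it reports no verdict.
The state is a dict: "t": time; "q": joint angles; "qd": joint speeds; "joint_torque": joint torques, N m; "eef_pos": TCP position; "eef_rot": TCP orientation; "ft_force": force on the tool from outside, world axes, zero at the start; "torque": the same for the moment, N m; "finger_gap": opening from 0.0 (shut) to 1.0 (fully open).
Only numpy, scipy, OpenCV 4.12 (cv2) and the standard library are available. Lean on these libraries where they do the work, as an engineer would, in place of code of your own. Each camera call takes 0.05 s, during which the arm holds its last target.

TASK

The finished phone is still clamped in the holder on the repair mat. Loosen the clamp by rolling a fingertip across the top of its knurled thumbwheel, stroke after stroke the way the arrow on the end block points, until the wheel has made two full turns from tight, and leave it there (the white line on the wheel is then on top again for the second time). Only the wheel is to be rolled, never pinched or pressed hard; keep off the phone, leave it lying in the holder, and do not disturb the other things on the bench.

Things in the scene. Friction and masses are not known exactly. Their poses are not given: they have to be found in the camera images.
- holder: Grey aluminium phone holder fixed to the bench, any place and yaw. Origin: on the bench, under the phone's centre; z up. Base 100 (x) by 192 (y) by 10 mm, y = -116 to +76. Going to -y from the phone: sliding jaw (top 35 mm up), then at y = -73 to -105 the end block: two cheeks 66 mm long in x, tops 34 mm up, the thumbwheel between them. The arrow cut in the outer cheek's top points to -x.
- wheel_top (a point): Highest point of the thumbwheel's rim, mid width; fixed to the holder at x = 0, y = -89, 45 mm above the bench. The wheel: dark steel nut, 34 mm diameter, 16.5 mm wide, straight-knurled rim that grips a fingertip well (friction about 1); axis level along the holder's y, 28 mm up; its upper 11 mm stand clear above the cheeks. It turns but does not shift.
- wheel (a joint): Turn of the thumbwheel, rad. 0 at the start: tight, against a stop. Grows as it loosens, the rim's top moving to the holder's -x, as the arrow shows (counter-clockwise seen from the wheel's end); 6.283 is one turn, 12.566 two, it can go on to four. No spring: it stays where left. About 1.3 N along the rim turns it. A white line 1.8 mm wide across the rim is on top at 0.
- jaw_face (a point): Middle of the upper edge of the sliding jaw's face, 35 mm above the bench. The jaw (90 mm in x, 14 mm thick) draws back from the phone, to the holder's -y, 3 mm for each turn of the wheel; it cannot be pushed back directly.
- phone: Phone, screen up, 148 (holder's x) by 71.5 (y) by 8.5 mm, about 190 g, loose, lying on a rubber pad between the jaws, its long side along the holder's x. Origin: centre of its underside, 16 mm above the bench.
- driver: Small metal screwdriver with a grooved round handle, 135 mm long, 13 mm thick, lying near the holder. Origin under the middle of its length. A bystander.
- screw_dish: Small round steel dish, 60 mm across, 18 mm high, near the holder's wheel end. Origin: centre of its underside. A bystander.
- tweezers: Steel tweezers lying on the mat, 140 mm long, 7 mm high. A bystander.
- battery: Flat grey phone battery, 92 by 40 by 5 mm, lying on the mat. A bystander.
- dropper: White dropper bottle with a thin nozzle, 38 mm across, 128 mm tall, standing. A bystander.
- pump_bottle: Glass bottle with a steel pump top, 62 mm across, 113 mm tall, standing. A bystander.
- tape: Roll of amber tape, 68 mm across, 10 mm high, lying flat. A bystander.
- jar: Small white jar with a screw lid, 48 mm across, 55 mm tall, standing beside the holder's fixed jaw. A bystander.
There are look-alikes about, which are no part of the job. There is more than one size of the phone; the one meant has the size given above.

How it is judged (in metres and radians):
On the way, in this order (a step that is already met when the one before it is completed fails the run):
1. a fingertip on the wheel has rolled it through its first quarter turn (value of joint wheel above 1.57 rad and contact force between the fingers and wheel above 0.3 N).
2. the wheel has made one full turn, and a fingertip is rolling it on (value of joint wheel above 6.28 rad and contact force between the fingers and wheel above 0.3 N).
At the end, for the whole second after the job is handed in: the wheel has been turned two full turns from tight, within a sixth of a turn either way (11.52 to 13.61 rad), and is still; the jaw has drawn back more than 5 mm; the phone lies still and flat in the holder within 6 mm of where it was (value of joint wheel between 11.52 and 13.61 rad and velocity of joint wheel between -0.05 and 0.05 rad/s and distance of jaw_face from where it was at the start of the episode above 0.005 m and distance of phone from where it was at the start of the episode below 0.006 m and angle between phone's own z axis and vertical below 0.1 rad and linear speed of phone below 0.01 m/s); the robot touches nothing.
It fails at once if the wheel is pinched or pressed hard (over 45 N) (contact force between the fingers and wheel above 45 N).
It fails at once if the phone is touched by the robot (over 1 N) (contact force between any of the arm, the fingers and phone above 1 N).
It fails at once if the phone is lifted, carried or shifted (over 10 mm) (distance of phone from where it was at the start of the episode above 0.01 m).
It fails at once if another thing on the bench is disturbed (moved over 20 mm) (distance of any of driver, screw_dish, tweezers, battery, dropper, pump_bottle, tape, jar from where it was at the start of the episode above 0.02 m).
It also fails if it takes over 58 s, if anything falls off the work surface, if the arm or the gripper's body presses on something with over 40 N, if the wrist force passes 120 N, or if a joint passes its speed limit or range.

## Working session

There is one attempt and no reset: what is moved stays moved. The work goes in short steps, Python scripts to look and compute and a tool call to move; the robot and the scene stay as the last step left them, time stands still between calls to the robot, and variables do not carry over. Pictures are saved under pics/ and viewed, and the job is handed in when it is done.

Besides the shell and the picture viewer there is one more tool, called after ">>>" as name(argument=value, ...), one argument or row to a line, values as JSON. play_rows: Moves the arm, as the interface text tells. Its arguments: {"type":"object","properties":{"steps":{"type":"array","items":{"type":"array","items":{"type":"array","items":{"type":"number"}}}},"newtons":{"type":"number"}},"required":["steps"]}

```bash
ls; mkdir -p pics
python3 - <<'E'
from workcell import bot
import cv2,pickle
s=bot.get_state();print(s['t'],s['eef_pos'],s['eef_rot'],s['ft_force'],s['finger_gap'])
for n in('scene','top'):
    d=bot.snapshot(n);pickle.dump(d,open(f'{n}0.pkl','wb'));cv2.imwrite(f'pics/{n}0.png',d['color'][:,:,::-1])
    print(n,d['fx'],d['fy'],d['cx'],d['cy'],d['camera_from_world'],d.keys())
E
```

```text
pics
0.0 [243.68621972 547.67063485 225.57780497] [[ 4.06634920e-01 -9.16997272e-04 -9.13590281e-01]
 [ 9.13588839e-01 -1.63257449e-03  4.06635917e-01]
 [-1.86438822e-03 -9.99998247e-01  1.73896674e-04]] [ 0.87464588 -0.42146581  0.03485795] 0.9974114226574334
scene 512.8336567793667 512.8336567793667 276.2561491729662 207.19602980698266 [[ 8.48057713e-01  5.29843085e-01 -8.02621938e-03 -4.67162997e+02]
 [-3.57795729e-01  5.83722801e-01  7.28868924e-01  1.81890095e+02]
 [ 3.90871247e-01 -6.15251166e-01  6.84606216e-01 -1.62006078e+03]
 [ 0.00000000e+00  0.00000000e+00  0.00000000e+00  1.00000000e+00]] dict_keys(['color', 'fx', 'fy', 'cx', 'cy', 'camera_from_world'])
top 403.2712008988832 403.2712008988832 278.46736961208563 209.5337994796326 [[-2.67710498e-02 -9.99277080e-01  2.69931336e-02 -1.20738817e+01]
 [ 9.84304757e-01 -2.16387919e-02  1.75145390e-01 -5.79869925e+02]
 [-1.74434675e-01  3.12582958e-02  9.84172476e-01 -9.44761621e+02]
 [ 0.00000000e+00  0.00000000e+00  0.00000000e+00  1.00000000e+00]] dict_keys(['color', 'fx', 'fy', 'cx', 'cy', 'camera_from_world'])
```

View pics/scene0.png

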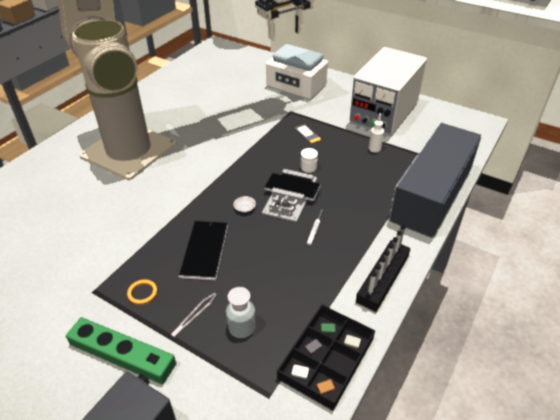

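View pics/top0.png

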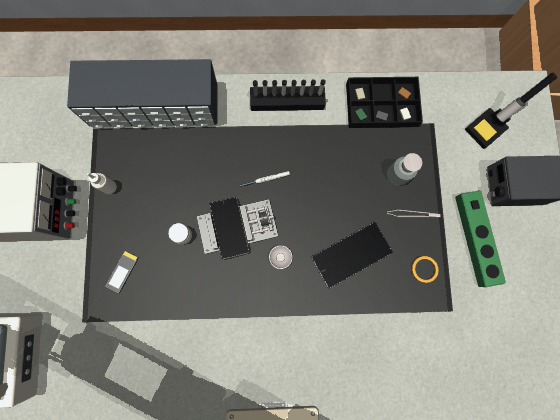

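The holder is at about (235,225) in the top view. The jar is on its left at (180,233), and the dish (280,257) and driver (265,180) are near the wheel end on the right. I'll zoom in.

Run:
```python
import pickle,cv2
d=pickle.load(open('top0.pkl','rb'));c=d['color'][180:280,160:320,::-1]
cv2.imwrite('pics/topz.png',cv2.resize(c,None,fx=5,fy=5,interpolation=cv2.INTER_CUBIC))
d=pickle.load(open('scene0.pkl','rb'));c=d['color'][140:250,225:345,::-1]
cv2.imwrite('pics/scz.png',cv2.resize(c,None,fx=5,fy=5,interpolation=cv2.INTER_CUBIC))
```

```text
(no output)
```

View pics/topz.png

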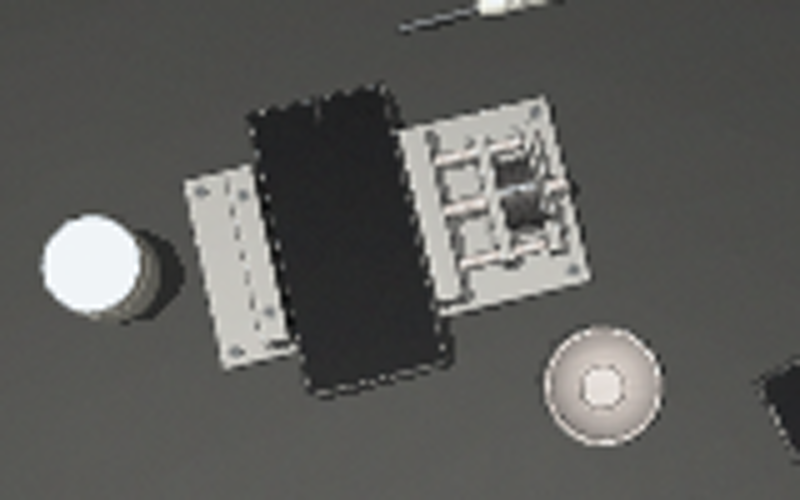

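View pics/scz.png

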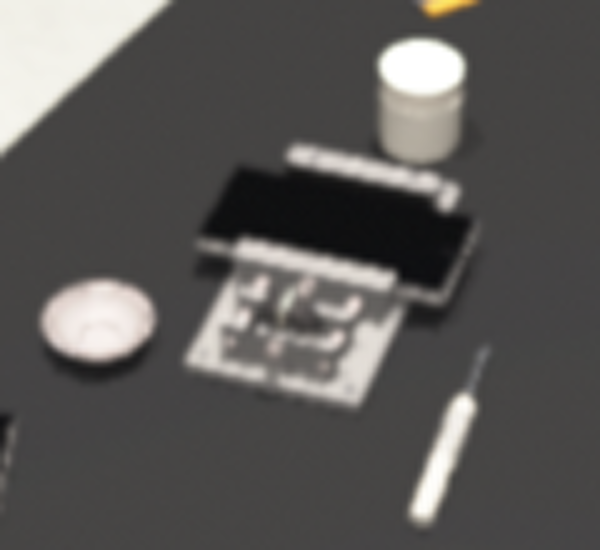

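```bash
cat > h.py <<'E'
import numpy as np,pickle,cv2
def ray(d,u,v,z):
    M=d['camera_from_world'];R=M[:3,:3];t=M[:3,3]
    c=-R.T@t; r=R.T@np.array([(u-d['cx'])/d['fx'],-(v-d['cy'])/d['fy'],-1.])
    return c+r*(z-c[2])/r[2]
def proj(d,p):
    M=d['camera_from_world'];q=M[:3,:3]@np.array(p,float)+M[:3,3]
    return np.array([d['cx']+d['fx']*q[0]/-q[2], d['cy']-d['fy']*q[1]/-q[2]])
E
python3 - <<'E'
from h import *
d=pickle.load(open('top0.pkl','rb'))
z=lambda u,v:(160+(u+.5)/5-.5,180+(v+.5)/5-.5)
B=[ray(d,*z(*p),10) for p in [(545,97),(590,278),(228,368),(185,180)]]
P=[ray(d,*z(*p),24.5) for p in [(248,115),(383,85),(452,360),(315,398)]]
W=ray(d,*z(524,190),45)
for n,q in(('B',B),('P',P)):
    print(n,np.round(q,1).tolist()); print([np.linalg.norm(q[i]-q[(i+1)%4]).round(1) for i in range(4)])
print('W',W)
# model fit with base corners (holder frame)
mb=np.array([[50,-116],[-50,-116],[-50,76],[50,76]]);mp=np.array([[74,35.75],[74,-35.75],[-74,-35.75],[-74,35.75]])
for m,q in((mb,B),(mp,P),(np.r_[mb,mp],B+P)):
    q=np.array(q)[:,:2];a=m-m.mean(0);b=q-q.mean(0)
    th=np.arctan2((a[:,0]*b[:,1]-a[:,1]*b[:,0]).sum(),(a*b).sum());R=np.array([[np.cos(th),-np.sin(th)],[np.sin(th),np.cos(th)]])
    o=q.mean(0)-R@m.mean(0);print('yaw',th,'o',o,'wheel',o+R@[0,-89],'res',np.round(q-(m@R.T+o),1).tolist())
s=pickle.load(open('scene0.pkl','rb'))
for p in [(285,395)]: print('dish?',ray(d,*z(603,385),18))
for z_ in(45,): 
    u,v=225+(290+.5)/5-.5,140+(308+.5)/5-.5; print('scene W',ray(s,u,v,z_), ray(s,u,v,40))
    print('proj',proj(s,[*(o+R@[0,-89]),45]),(u,v))
E
```

```text
B [[614.9, -2.8, 10.0], [520.4, -23.5, 10.0], [479.3, 159.6, 10.0], [575.6, 181.9, 10.0]]
[np.float64(96.7), np.float64(187.7), np.float64(98.8), np.float64(188.9)]
P [[605.9, 148.0, 24.5], [619.9, 79.6, 24.5], [479.5, 46.6, 24.5], [462.4, 114.5, 24.5]]
[np.float64(69.8), np.float64(144.3), np.float64(70.0), np.float64(147.3)]
W [561.0242698    8.94341631  45.        ]
yaw 0.2167430387593145 o [543.28292443  98.34540161] wheel [562.42237542  11.42773128] res [[-2.1, 1.4], [1.1, 2.1], [1.2, -2.2], [-0.2, -1.4]]
yaw 0.2290996963831273 o [541.93609833  97.16775821] wheel [562.14807272  10.49321701] res [[-0.0, -0.8], [-2.2, 0.5], [1.5, 1.0], [0.7, -0.7]]
yaw 0.22208099118153626 o [542.55741166  97.74496156] wheel [562.16055015  10.93069453] res [[-1.9, 1.6], [1.1, 2.9], [2.3, -1.2], [1.0, -0.9], [-1.0, -0.9], [-2.7, 0.4], [1.3, 0.0], [-0.1, -1.8]]
dish? [465.63101496 -28.40975549  18.        ]
scene W [566.84216943   7.13840484  45.        ] [563.99853388  11.78677469  40.        ]
proj [281.85009131 199.76907958] (282.6, 201.2)
```

>>> play_rows(
  newtons=20,
  steps=[
    [[0.0,0.029,-0.047,0,-0.12],[0.0,0.058,-0.094,0,-0.26],[0.0,0.087,-0.141,0,-0.42],[0.0,0.116,-0.188,0,-0.58],[0.0,0.145,-0.235,0,-0.75]],
  ],
)

```text
t: 0.72
eef_pos: [389.4, 311.5, 226.3]
eef_rot: [[0.922, -0.0, -0.386], [0.386, -0.0, 0.922], [-0.0, -1.0, -0.0]]
ft_force: [-0.7, -0.4, 0.3]
finger_gap: 0.513
```

>>> play_rows(
  steps=[
    [[0.0,0.029,-0.047,0,-0.12],[0.0,0.058,-0.094,0,-0.18],[0.0,0.087,-0.141,-0.02,-0.18],[0.0,0.116,-0.188,-0.05,-0.18],[0.0,0.145,-0.235,-0.07,-0.18]],
  ],
)

```text
t: 1.35
eef_pos: [533.9, 76.5, 154.9]
eef_rot: [[0.975, -0.002, -0.22], [0.22, 0.0, 0.975], [-0.001, -1.0, 0.0]]
ft_force: [1.2, 1.9, -0.3]
finger_gap: 0.014
```

>>> play_rows(
  steps=[
    [[0.0,0.015,-0.025,0,0],[0.0,0.028,-0.048,-0.02,0],[0.0,0.038,-0.063,-0.05,0],[0.0,0.038,-0.063,-0.075,0],[0.0,0.038,-0.063,-0.08,0]],
  ],
)

```text
t: 1.98
eef_pos: [569.9, 15.1, 74.0]
eef_rot: [[0.976, -0.005, -0.22], [0.22, 0.0, 0.976], [-0.005, -1.0, 0.001]]
ft_force: [-0.7, -0.1, -0.2]
finger_gap: 0.002
```

```bash
cat > look.py <<'E'
import sys
from h import *
from workcell import bot
tag=sys.argv[1]; s=bot.get_state();print(s['t'],np.round(s['eef_pos'],2),np.round(s['ft_force'],2),s['finger_gap'])
out=[]
for n,(u,v,w,h) in (('top',(225,175,80,80)),('scene',(240,155,80,80))):
    d=bot.snapshot(n);c=d['color'][v:v+h,u:u+w,::-1]
    out.append(cv2.resize(c,None,fx=5,fy=5,interpolation=cv2.INTER_CUBIC))
cv2.imwrite(f'pics/l{tag}.png',np.hstack(out))
E
python3 look.py 1
```

```text
1.975 [569.95  15.06  73.96] [-0.74 -0.11 -0.21] 0.0024814622102109374
```

View pics/l1.png

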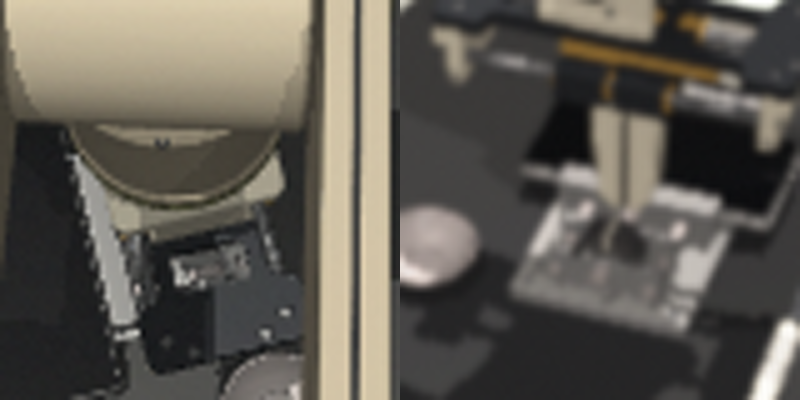

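>>> play_rows(
  steps=[
    [[0.0,-0.003,-0.0015,-0.01,0],[0.0,-0.003,-0.0015,-0.018,0],[0.0,-0.003,-0.0015,-0.019,0],[0.0,-0.003,-0.0015,-0.019,0],[0.0,-0.003,-0.0015,-0.019,0]],
  ],
)

```text
t: 2.7
eef_pos: [569.3, 13.7, 58.0]
eef_rot: [[0.975, 0.001, -0.22], [0.22, -0.0, 0.975], [0.001, -1.0, -0.0]]
ft_force: [0.3, -0.8, 0.2]
finger_gap: 0.002
```

>>> play_rows(
  steps=[
    [[0.0,0,0,-0.0005,0],[0.0,0,0,-0.001,0],[0.0,0,0,-0.0015,0],[0.0,0,0,-0.002,0],[0.0,0,0,-0.002,0]],
  ],
)

```text
t: 3.32
eef_pos: [568.9, 13.7, 55.5]
eef_rot: [[0.975, -0.0, -0.22], [0.22, 0.0, 0.975], [-0.0, -1.0, 0.0]]
ft_force: [0.6, 0.1, -0.4]
finger_gap: 0.004
```

>>> play_rows(
  steps=[
    [[0.0,0,-0.0015,-0.0005,0],[0.0,0,-0.0015,-0.001,0],[0.0,0,-0.0015,-0.0015,0],[0.0,0,-0.0015,-0.002,0],[0.0,0,-0.0015,-0.002,0]],
  ],
)

```text
t: 3.95
eef_pos: [568.9, 12.2, 53.5]
eef_rot: [[0.975, -0.0, -0.22], [0.22, 0.0, 0.975], [-0.0, -1.0, 0.0]]
ft_force: [-0.1, 0.4, -0.5]
finger_gap: 0.011
```

>>> play_rows(
  steps=[
    [[0.0,0,0,-0.0005,0],[0.0,0,0,-0.001,0],[0.0,0,0,-0.001,0],[0.0,0,0,-0.001,0],[0.0,0,0,-0.001,0]],
  ],
)

```text
t: 4.58
eef_pos: [569.2, 12.2, 53.0]
eef_rot: [[0.975, 0.001, -0.22], [0.22, -0.0, 0.975], [0.001, -1.0, -0.0]]
ft_force: [-0.9, 0.5, 5.0]
finger_gap: 0.005
```

>>> play_rows(
  steps=[
    [[0.0,-0.003,-0.0007,0,0],[0.0,-0.006,-0.0014,0,0],[0.0,-0.009,-0.002,0,0],[0.0,-0.012,-0.0027,0,0],[0.0,-0.0145,-0.0033,0,0]],
  ],
)

```text
t: 5.2
eef_pos: [554.5, 8.9, 52.8]
eef_rot: [[0.975, 0.001, -0.22], [0.22, 0.0, 0.975], [0.001, -1.0, -0.0]]
ft_force: [1.0, 1.1, 3.0]
finger_gap: 0.004
```

```bash
python3 look.py 2
```

```text
5.2 [554.53   8.91  52.82] [1.04 1.14 3.03] 0.004493482790617319
```

View pics/l2.png

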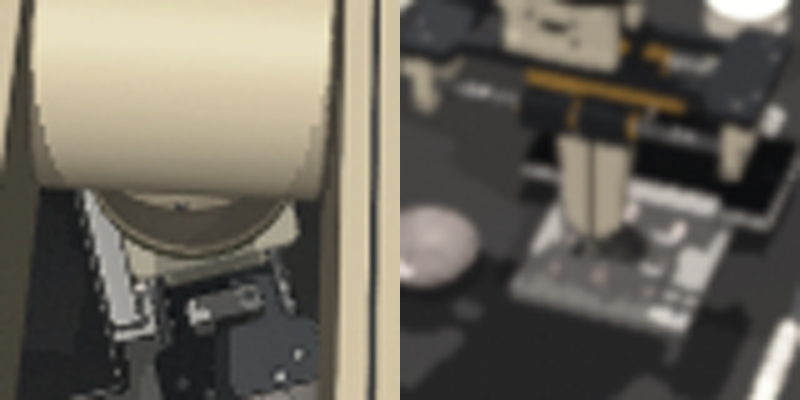

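The finger tip (592,235, scene half) is on the left side of the wheel. The white line is no longer visible there, so the wheel turned. I'll extend this stroke, lift and look.

>>> play_rows(
  steps=[
    [[0.0,-0.002,-0.0004,0,0],[0.0,-0.002,-0.0004,0.008,0],[0.0,0.008,0.002,0.01,0],[0.0,0.03,0.0066,0.01,0],[0.0,0.04,0.009,0.01,0]],
  ],
)

```text
t: 5.92
eef_pos: [595.8, 18.1, 62.8]
eef_rot: [[0.975, 0.001, -0.22], [0.22, -0.0, 0.975], [0.001, -1.0, -0.0]]
ft_force: [-0.2, 0.1, 0.3]
finger_gap: 0.007
```

```bash
python3 look.py 3
```

```text
5.925 [595.81  18.05  62.82] [-0.22  0.1   0.29] 0.007154804690318764
```

View pics/l3.png

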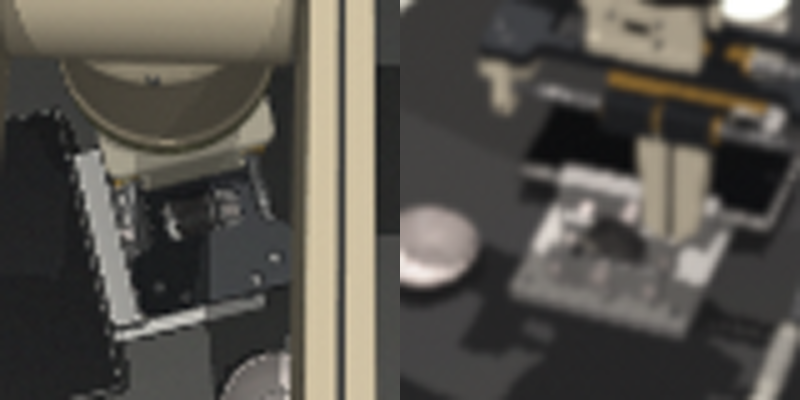

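>>> play_rows(
  steps=[
    [[0.0,-0.0225,-0.005,-0.003,0],[0.0,-0.0225,-0.005,-0.008,0],[0.0,-0.0225,-0.005,-0.0095,0],[0.0,-0.0225,-0.005,-0.0102,0],[0.0,-0.0225,-0.005,-0.0102,0]],
  ],
)

```text
t: 6.65
eef_pos: [572.4, 12.9, 52.5]
eef_rot: [[0.975, 0.0, -0.22], [0.22, 0.0, 0.975], [0.0, -1.0, -0.0]]
ft_force: [0.8, 0.2, 1.5]
finger_gap: 0.003
```

>>> play_rows(
  steps=[
    [[0.0,-0.005,-0.0011,0,0],[0.0,-0.01,-0.0022,0,0],[0.0,-0.015,-0.0033,0,0],[0.0,-0.0205,-0.0045,0,0],[0.0,-0.0205,-0.0045,0,0]],
  ],
)

```text
t: 7.28
eef_pos: [550.1, 8.2, 51.7]
eef_rot: [[0.975, -0.002, -0.22], [0.22, -0.0, 0.975], [-0.002, -1.0, 0.0]]
ft_force: [0.3, -0.8, 0.1]
finger_gap: 0.003
```

>>> play_rows(
  steps=[
    [[0.0,0,0,0.008,0],[0.0,0.0195,0.0043,0.008,0],[0.0,0.0195,0.0043,0.003,0],[0.0,0.0195,0.0043,0.0,0],[0.0,0.0195,0.0043,0.0,0]],
  ],
)

```text
t: 7.9
eef_pos: [571.0, 12.7, 52.6]
eef_rot: [[0.975, 0.001, -0.22], [0.22, 0.0, 0.975], [0.001, -1.0, 0.0]]
ft_force: [0.7, 0.8, 1.9]
finger_gap: 0.007
```

>>> play_rows(
  steps=[
    [[0.0,-0.004,-0.0009,0,0],[0.0,-0.008,-0.0018,0,0],[0.0,-0.012,-0.0026,0,0],[0.0,-0.016,-0.0035,0,0],[0.0,-0.016,-0.0035,0,0]],
  ],
)

```text
t: 8.52
eef_pos: [554.3, 9.0, 52.7]
eef_rot: [[0.975, -0.001, -0.22], [0.22, -0.0, 0.975], [-0.001, -1.0, 0.0]]
ft_force: [-1.2, 0.2, 6.9]
finger_gap: 0.003
```

>>> play_rows(
  steps=[
    [[0.0,0,0,0.008,0],[0.0,0.016,0.0035,0.008,0],[0.0,0.05,0.011,0.01,0],[0.0,0.08,0.018,0.01,0],[0.0,0.08,0.018,0.01,0]],
  ],
)

```text
t: 9.15
eef_pos: [635.8, 27.4, 62.1]
eef_rot: [[0.975, -0.0, -0.221], [0.221, -0.0, 0.975], [-0.001, -1.0, 0.0]]
ft_force: [-0.8, -0.1, -0.8]
finger_gap: 0.006
```

```bash
python3 look.py 4
```

```text
9.15 [635.76  27.41  62.05] [-0.76 -0.09 -0.77] 0.00634033149168287
```

View pics/l4.png

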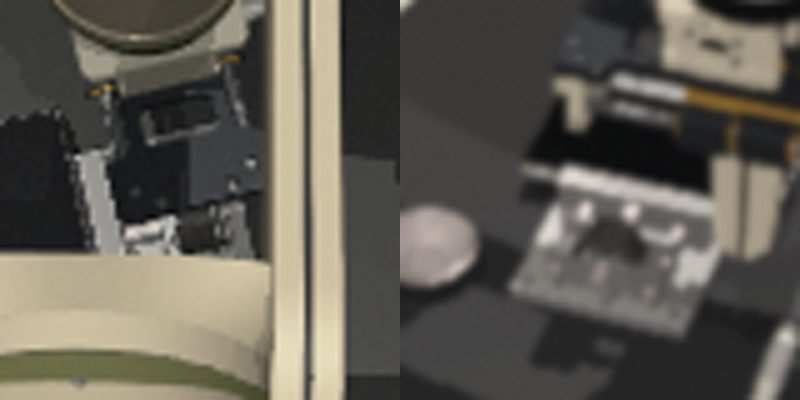

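>>> play_rows(
  steps=[
    [[0.0,-0.05,-0.011,0,0],[0.0,-0.0645,-0.0145,-0.003,0],[0.0,-0.0645,-0.0145,-0.008,0],[0.0,-0.0645,-0.0145,-0.01,0],[0.0,-0.0645,-0.0145,-0.0102,0]],
  ],
)

```text
t: 9.88
eef_pos: [571.2, 12.7, 52.6]
eef_rot: [[0.975, 0.001, -0.22], [0.22, -0.0, 0.975], [0.001, -1.0, -0.0]]
ft_force: [-1.2, 0.1, 2.4]
finger_gap: 0.004
```

>>> play_rows(
  steps=[
    [[0.0,-0.004,-0.0009,0,0],[0.0,-0.008,-0.0018,0,0],[0.0,-0.012,-0.0026,0,0],[0.0,-0.016,-0.0035,0,0],[0.0,-0.016,-0.0035,0,0]],
  ],
)

```text
t: 10.5
eef_pos: [554.3, 9.0, 52.6]
eef_rot: [[0.975, 0.0, -0.22], [0.22, -0.0, 0.975], [0.0, -1.0, -0.0]]
ft_force: [-0.1, 0.1, 7.6]
finger_gap: 0.005
```

>>> play_rows(
  steps=[
    [[0.0,0,0,0.008,0],[0.0,0.016,0.0035,0.008,0],[0.0,0.016,0.0035,0.003,0],[0.0,0.016,0.0035,0,0],[0.0,0.016,0.0035,0,0]],
  ],
)

```text
t: 11.12
eef_pos: [570.8, 12.8, 52.6]
eef_rot: [[0.975, 0.001, -0.22], [0.22, 0.0, 0.975], [0.001, -1.0, -0.0]]
ft_force: [2.4, 0.9, 3.0]
finger_gap: 0.005
```

>>> play_rows(
  steps=[
    [[0.0,-0.004,-0.0009,0,0],[0.0,-0.008,-0.0018,0,0],[0.0,-0.012,-0.0026,0,0],[0.0,-0.016,-0.0035,0,0],[0.0,-0.016,-0.0035,0,0]],
  ],
)

```text
t: 11.75
eef_pos: [553.9, 9.0, 52.5]
eef_rot: [[0.975, -0.0, -0.22], [0.22, -0.0, 0.975], [-0.0, -1.0, -0.0]]
ft_force: [-1.9, 1.0, 7.1]
finger_gap: 0.008
```

>>> play_rows(
  steps=[
    [[0.0,0,0,0.008,0],[0.0,0.016,0.0035,0.008,0],[0.0,0.05,0.011,0.01,0],[0.0,0.08,0.018,0.01,0],[0.0,0.08,0.018,0.01,0]],
  ],
)

```text
t: 12.38
eef_pos: [635.2, 27.4, 61.8]
eef_rot: [[0.975, -0.001, -0.221], [0.221, -0.0, 0.975], [-0.001, -1.0, 0.0]]
ft_force: [-0.5, 0.7, -0.1]
finger_gap: 0.009
```

```bash
python3 look.py 5
```

```text
12.375 [635.19  27.39  61.8 ] [-0.51  0.73 -0.05] 0.008867160756028652
```

View pics/l5.png

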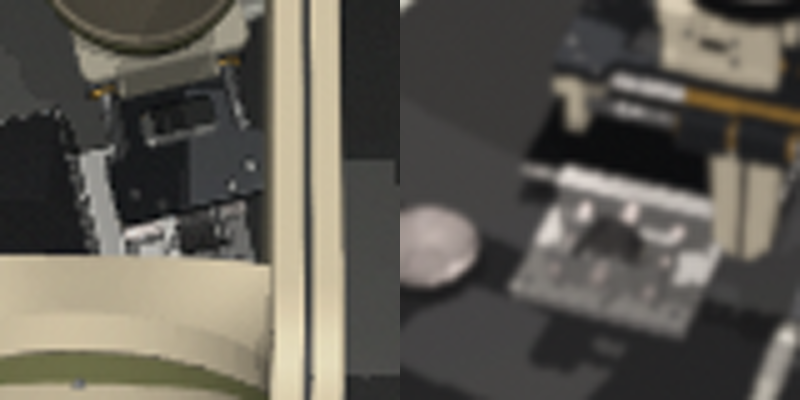

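>>> play_rows(
  steps=[
    [[0.0,-0.05,-0.011,0,0],[0.0,-0.064,-0.0145,-0.003,0],[0.0,-0.064,-0.0145,-0.008,0],[0.0,-0.064,-0.0145,-0.01,0],[0.0,-0.064,-0.0145,-0.01,0]],
  ],
)

```text
t: 13.1
eef_pos: [571.2, 12.8, 52.7]
eef_rot: [[0.975, 0.001, -0.22], [0.22, 0.0, 0.975], [0.001, -1.0, -0.0]]
ft_force: [-1.2, -0.5, 1.9]
finger_gap: 0.001
```

>>> play_rows(
  steps=[
    [[0.0,-0.004,-0.0009,0,0],[0.0,-0.008,-0.0018,0,0],[0.0,-0.012,-0.0026,0,0],[0.0,-0.016,-0.0035,0,0],[0.0,-0.016,-0.0035,0,0]],
  ],
)

```text
t: 13.72
eef_pos: [554.3, 9.0, 52.6]
eef_rot: [[0.975, 0.0, -0.22], [0.22, -0.0, 0.975], [-0.0, -1.0, -0.0]]
ft_force: [-0.8, 0.8, 6.0]
finger_gap: 0.006
```

>>> play_rows(
  steps=[
    [[0.0,0,0,0.008,0],[0.0,0.016,0.0035,0.008,0],[0.0,0.05,0.011,0.01,0],[0.0,0.08,0.018,0.01,0],[0.0,0.08,0.018,0.01,0]],
  ],
)

```text
t: 14.35
eef_pos: [635.4, 27.4, 61.9]
eef_rot: [[0.975, -0.0, -0.221], [0.221, -0.0, 0.975], [-0.0, -1.0, -0.0]]
ft_force: [0.7, 0.8, -0.1]
finger_gap: 0.002
```

```bash
python3 look.py 6
```

```text
14.35 [635.37  27.42  61.89] [ 0.67  0.76 -0.07] 0.0021256881250970756
```

View pics/l6.png

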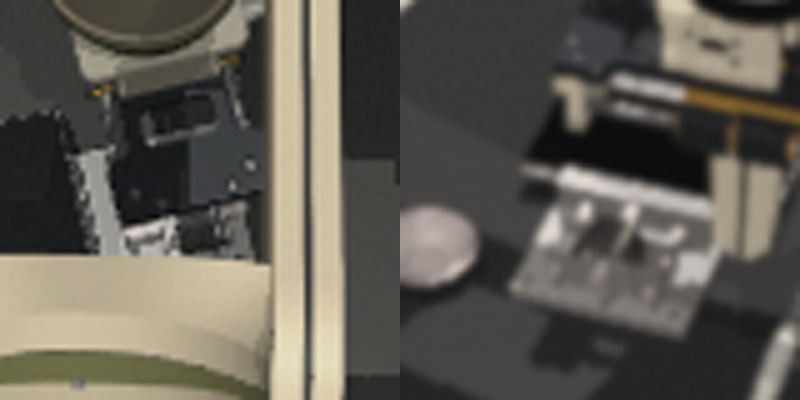

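The white line is back on the near-right of the wheel at scene crop (625,235). I'll work out its angle.

```bash
cat > ang.py <<'E'
from h import *
from workcell import bot
import sys
d0=pickle.load(open('scene0.pkl','rb'))
a=.222;O=np.array([562.1,10.7]);X=np.array([np.cos(a),np.sin(a)]);Y=np.array([-np.sin(a),np.cos(a)])
if __name__=='__main__':
  for th in np.arange(-.4,1.7,.2):  # angle to +x side
    q=[proj(d0,[*(O+X*17*np.sin(th)+Y*y),28+17*np.cos(th)]) for y in(-8,8)]
    print(round(th,1),[np.round(((p-[240,155])*5+[2,2]+[400,0])).tolist() for p in q])
  # saved pic zoom
  def z(im,n): cv2.imwrite(n,cv2.resize(im[190:215,265:305,::-1],None,fx=16,fy=16,interpolation=cv2.INTER_NEAREST))
  d=bot.snapshot('scene'); pickle.dump(d,open('cur.pkl','wb'))
  b=np.vstack([d0['color'][185:215,265:305,::-1],d['color'][185:215,265:305,::-1]])
  cv2.imwrite('pics/z%s.png'%sys.argv[1],cv2.resize(b,None,fx=10,fy=10,interpolation=cv2.INTER_CUBIC))
E
python3 ang.py 6
```

```text
-0.4 [[594.0, 235.0], [604.0, 216.0]]
-0.2 [[600.0, 235.0], [610.0, 216.0]]
0.0 [[606.0, 236.0], [616.0, 217.0]]
0.2 [[612.0, 237.0], [622.0, 218.0]]
0.4 [[618.0, 240.0], [627.0, 221.0]]
0.6 [[623.0, 244.0], [633.0, 225.0]]
0.8 [[628.0, 248.0], [637.0, 229.0]]
1.0 [[631.0, 252.0], [641.0, 233.0]]
1.2 [[634.0, 257.0], [643.0, 238.0]]
1.4 [[636.0, 262.0], [645.0, 243.0]]
1.6 [[636.0, 266.0], [645.0, 247.0]]
```

View pics/z6.png

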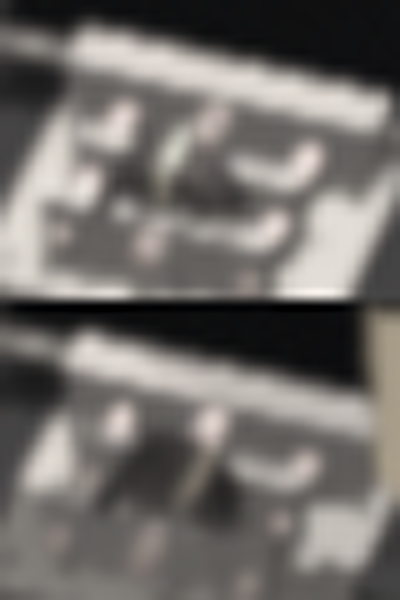

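The wheel is about 0.45 rad short of one turn, so about 5.8 rad. That gives about 0.97 rad per stroke, and roughly seven more strokes are needed.

>>> play_rows(
  steps=[
    [[0.0,-0.05,-0.011,0,0],[0.0,-0.064,-0.0145,-0.003,0],[0.0,-0.064,-0.0145,-0.008,0],[0.0,-0.064,-0.0145,-0.01,0],[0.0,-0.064,-0.0145,-0.01,0]],
  ],
)

```text
t: 15.12
eef_pos: [571.3, 12.8, 52.7]
eef_rot: [[0.975, 0.001, -0.22], [0.22, -0.0, 0.975], [0.001, -1.0, -0.0]]
ft_force: [-0.0, 0.1, 1.7]
finger_gap: 0.007
```

>>> play_rows(
  steps=[
    [[0.0,-0.004,-0.0009,0,0],[0.0,-0.008,-0.0018,0,0],[0.0,-0.012,-0.0026,0,0],[0.0,-0.016,-0.0035,0,0],[0.0,-0.016,-0.0035,0,0]],
  ],
)

```text
t: 15.75
eef_pos: [554.3, 9.0, 52.6]
eef_rot: [[0.975, -0.0, -0.22], [0.22, -0.0, 0.975], [-0.0, -1.0, -0.0]]
ft_force: [-1.3, -0.2, 6.7]
finger_gap: 0.0
```

>>> play_rows(
  steps=[
    [[0.0,0,0,0.008,0],[0.0,0.016,0.0035,0.008,0],[0.0,0.016,0.0035,0.003,0],[0.0,0.016,0.0035,0,0],[0.0,0.016,0.0035,0,0]],
  ],
)

```text
t: 16.38
eef_pos: [570.8, 12.7, 52.6]
eef_rot: [[0.975, 0.001, -0.22], [0.22, 0.0, 0.975], [0.001, -1.0, -0.0]]
ft_force: [2.2, 1.5, 4.3]
finger_gap: 0.002
```

>>> play_rows(
  steps=[
    [[0.0,-0.004,-0.0009,0,0],[0.0,-0.008,-0.0018,0,0],[0.0,-0.012,-0.0026,0,0],[0.0,-0.016,-0.0035,0,0],[0.0,-0.016,-0.0035,0,0]],
  ],
)

```text
t: 17.0
eef_pos: [553.9, 9.1, 52.5]
eef_rot: [[0.975, -0.0, -0.22], [0.22, -0.0, 0.975], [-0.0, -1.0, 0.0]]
ft_force: [-1.5, 1.2, 7.1]
finger_gap: 0.006
```

>>> play_rows(
  steps=[
    [[0.0,0,0,0.008,0],[0.0,0.016,0.0035,0.008,0],[0.0,0.016,0.0035,0.003,0],[0.0,0.016,0.0035,0,0],[0.0,0.016,0.0035,0,0]],
  ],
)

```text
t: 17.62
eef_pos: [570.7, 12.7, 52.6]
eef_rot: [[0.975, 0.001, -0.22], [0.22, 0.0, 0.975], [0.001, -1.0, -0.0]]
ft_force: [2.3, 2.1, 3.9]
finger_gap: 0.003
```

>>> play_rows(
  steps=[
    [[0.0,-0.004,-0.0009,0,0],[0.0,-0.008,-0.0018,0,0],[0.0,-0.012,-0.0026,0,0],[0.0,-0.016,-0.0035,0,0],[0.0,-0.016,-0.0035,0,0]],
  ],
)

```text
t: 18.25
eef_pos: [553.9, 9.0, 52.5]
eef_rot: [[0.975, -0.0, -0.22], [0.22, -0.0, 0.975], [-0.0, -1.0, 0.0]]
ft_force: [-0.8, 0.0, 8.1]
finger_gap: 0.005
```

>>> play_rows(
  steps=[
    [[0.0,0,0,0.008,0],[0.0,0.016,0.0035,0.008,0],[0.0,0.016,0.0035,0.003,0],[0.0,0.016,0.0035,0,0],[0.0,0.016,0.0035,0,0]],
  ],
)

```text
t: 18.88
eef_pos: [570.7, 12.7, 52.7]
eef_rot: [[0.975, 0.001, -0.22], [0.22, 0.0, 0.975], [0.001, -1.0, -0.0]]
ft_force: [2.6, 0.7, 3.4]
finger_gap: 0.007
```

>>> play_rows(
  steps=[
    [[0.0,-0.004,-0.0009,0,0],[0.0,-0.008,-0.0018,0,0],[0.0,-0.012,-0.0026,0,0],[0.0,-0.016,-0.0035,0,0],[0.0,-0.016,-0.0035,0,0]],
  ],
)

```text
t: 19.5
eef_pos: [553.9, 9.1, 52.5]
eef_rot: [[0.975, -0.0, -0.22], [0.22, -0.0, 0.975], [-0.0, -1.0, 0.0]]
ft_force: [-1.5, 0.9, 6.8]
finger_gap: 0.005
```

>>> play_rows(
  steps=[
    [[0.0,0,0,0.008,0],[0.0,0.016,0.0035,0.008,0],[0.0,0.016,0.0035,0.003,0],[0.0,0.016,0.0035,0,0],[0.0,0.016,0.0035,0,0]],
  ],
)

```text
t: 20.12
eef_pos: [570.7, 12.7, 52.7]
eef_rot: [[0.975, 0.001, -0.22], [0.22, 0.0, 0.975], [0.001, -1.0, -0.0]]
ft_force: [1.7, 1.6, 4.8]
finger_gap: 0.0
```

>>> play_rows(
  steps=[
    [[0.0,-0.004,-0.0009,0,0],[0.0,-0.008,-0.0018,0,0],[0.0,-0.012,-0.0026,0,0],[0.0,-0.016,-0.0035,0,0],[0.0,-0.016,-0.0035,0,0]],
  ],
)

```text
t: 20.75
eef_pos: [553.9, 9.1, 52.5]
eef_rot: [[0.975, -0.0, -0.22], [0.22, -0.0, 0.975], [-0.0, -1.0, 0.0]]
ft_force: [-1.6, 1.4, 7.2]
finger_gap: 0.007
```

>>> play_rows(
  steps=[
    [[0.0,0,0,0.008,0],[0.0,0.016,0.0035,0.008,0],[0.0,0.016,0.0035,0.003,0],[0.0,0.016,0.0035,0,0],[0.0,0.016,0.0035,0,0]],
  ],
)

```text
t: 21.38
eef_pos: [570.7, 12.7, 52.6]
eef_rot: [[0.975, 0.001, -0.22], [0.22, 0.0, 0.975], [0.001, -1.0, -0.0]]
ft_force: [1.7, 1.2, 3.8]
finger_gap: 0.006
```

>>> play_rows(
  steps=[
    [[0.0,-0.004,-0.0009,0,0],[0.0,-0.008,-0.0018,0,0],[0.0,-0.012,-0.0026,0,0],[0.0,-0.016,-0.0035,0,0],[0.0,-0.016,-0.0035,0,0]],
  ],
)

```text
t: 22.0
eef_pos: [553.9, 9.0, 52.5]
eef_rot: [[0.975, -0.0, -0.22], [0.22, -0.0, 0.975], [-0.0, -1.0, -0.0]]
ft_force: [-1.8, 0.3, 7.7]
finger_gap: 0.005
```

>>> play_rows(
  steps=[
    [[0.0,0,0,0.008,0],[0.0,0.016,0.0035,0.008,0],[0.0,0.05,0.011,0.01,0],[0.0,0.08,0.018,0.01,0],[0.0,0.08,0.018,0.01,0]],
  ],
)

```text
t: 22.62
eef_pos: [635.2, 27.4, 61.8]
eef_rot: [[0.975, -0.0, -0.221], [0.221, -0.0, 0.975], [-0.0, -1.0, 0.0]]
ft_force: [0.3, 0.1, 0.1]
finger_gap: 0.008
```

```bash
python3 ang.py 7 >/dev/null
```

```text
(no output)
```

View pics/z7.png

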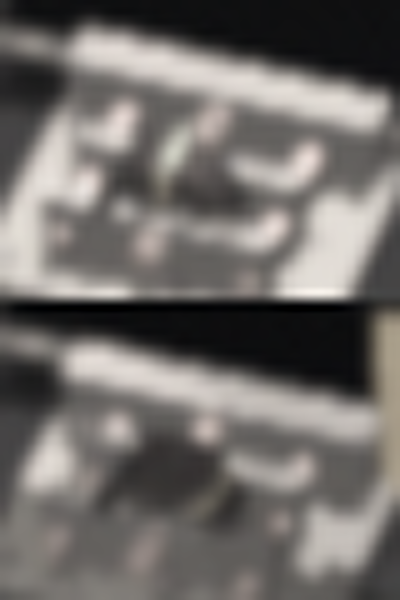

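The line is at lower-panel (215,495), which puts the wheel about 0.9 rad short of two turns. One more stroke should finish it.

>>> play_rows(
  steps=[
    [[0.0,-0.05,-0.011,0,0],[0.0,-0.064,-0.0145,-0.003,0],[0.0,-0.064,-0.0145,-0.008,0],[0.0,-0.064,-0.0145,-0.01,0],[0.0,-0.064,-0.0145,-0.01,0]],
  ],
)

```text
t: 23.3
eef_pos: [571.2, 12.8, 52.7]
eef_rot: [[0.975, 0.001, -0.22], [0.22, 0.0, 0.975], [0.001, -1.0, -0.0]]
ft_force: [-0.5, 1.2, 2.4]
finger_gap: 0.008
```

>>> play_rows(
  steps=[
    [[0.0,-0.004,-0.0009,0,0],[0.0,-0.008,-0.0018,0,0],[0.0,-0.012,-0.0026,0,0],[0.0,-0.0155,-0.0034,0,0],[0.0,-0.0155,-0.0034,0,0]],
  ],
)

```text
t: 23.92
eef_pos: [555.1, 9.2, 52.8]
eef_rot: [[0.975, 0.001, -0.22], [0.22, -0.0, 0.975], [0.0, -1.0, -0.0]]
ft_force: [-0.5, 1.6, 6.7]
finger_gap: 0.005
```

>>> play_rows(
  steps=[
    [[0.0,0,0,0.008,0],[0.0,0.016,0.0035,0.012,0],[0.0,0.05,0.011,0.03,0],[0.0,0.1,0.02,0.06,0],[0.0,0.1,0.02,0.09,0]],
  ],
)

```text
t: 24.55
eef_pos: [656.1, 29.6, 140.9]
eef_rot: [[0.975, -0.003, -0.221], [0.221, -0.0, 0.975], [-0.003, -1.0, 0.001]]
ft_force: [-0.8, 1.3, -0.2]
finger_gap: 0.005
```

>>> play_rows(
  steps=[
    [[0.0,0,0,0.05,0],[0.0,-0.03,0.05,0.1,0],[0.0,-0.05,0.1,0.1,0],[0.0,-0.05,0.16,0.1,0],[0.0,-0.05,0.2,0.1,0]],
  ],
)

```text
t: 25.18
eef_pos: [604.0, 231.7, 242.5]
eef_rot: [[0.975, -0.0, -0.222], [0.222, 0.0, 0.975], [-0.0, -1.0, 0.0]]
ft_force: [0.9, -1.0, -0.5]
finger_gap: 0.001
```

```bash
python3 ang.py 8 >/dev/null; python3 look.py 8
python3 - <<'E'
import pickle,cv2
from workcell import bot
d=bot.snapshot('top');pickle.dump(d,open('top8.pkl','wb'));cv2.imwrite('pics/top8.png',d['color'][:,:,::-1])
E
```

```text
25.225 [603.27 235.94 242.05] [-1.47  1.68 -0.93] 0.005004209586723885
```

View pics/z8.png

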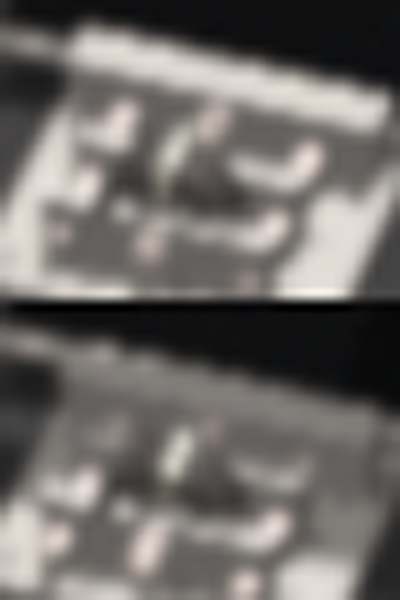

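View pics/top8.png

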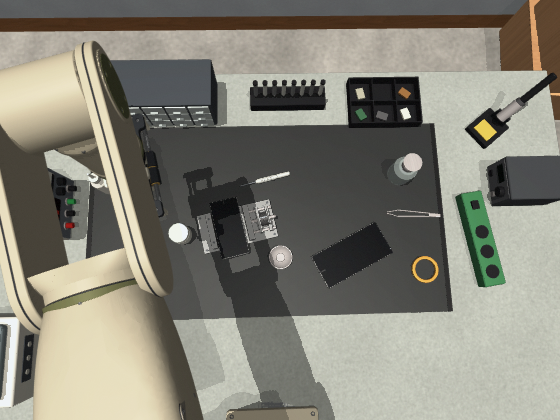

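The line is on top again at lower-panel (177,460), against (172,155) in the start panel. In the top view the phone, jar, dish and driver are where they were, and the arm is clear.

Run:
```python
from workcell import bot
print(bot.close_job()); s=bot.get_state(); print(s['t'],s['ft_force'])
```

```text
the job is handed in; nothing more can be done
None
the job is handed in; nothing more can be done
```

I rolled the thumbwheel loose with the closed fingertips, thirteen strokes of about 16 mm towards the holder's -x. I then lifted the arm well clear and handed the job in at about 25 s. No verdict was reported.

- **Force:** the vertical force I read on the wheel between moves was about 8 N at most. It was not sampled within a move.
- **Wheel angle:** the white line was about 0.45 rad short of one turn after six strokes and about 0.9 rad short of two turns after twelve. In the last picture it is back on top, within roughly 0.1–0.2 rad of its start position, so about 12.5 rad. The angle comes from the pictures, since the joint itself cannot be read.
- **Jaw:** I did not measure how far it drew back. Two turns at 3 mm each should be about 6 mm.
- **Phone and bench:** in the last top view the phone and the nearby bystanders look unmoved; I judged this by eye. The dropper was partly hidden behind the arm.
- **Failed check:** the second stroke ran past the end of the fingertip and lost contact, so I shortened the strokes after it. No other check failed or disagreed.

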